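# Close the pinwheel layer of valve cartons on the skid

### The arm

A 6-joint arm with a two-finger parallel gripper is mounted at the origin on the work surface. World frame = base frame: x ahead of the robot, y to its left, z up, the work surface at z = 0. Lengths are in m, angles in rad, forces in N, time in s.
With the tool pointing down it reaches from about 0.35 to 0.775 m from the base axis. Payload 7.3 kg.
Tool frame: the origin (TCP) lies at the very end of the fingers, on their centre line; the grasp point (between the pads) lies 19 mm behind it; z points along the fingers, y is the direction in which the jaws open and shut (so a half turn about z gives the same grasp; the last joint's range is limited). The gripper opens to 92 mm and grips with 3 to 60 N. Pads are 19 mm wide; open, the fingers measure 130 mm over their backs; the gripper's body (75 mm by 190 mm) begins 47 mm behind the grasp point.
Start: joints at [-1.368, 0.342, 1.524, -0, 1.275, -0.146], TCP at [0.179, -0.493, 0.227] pointing down, gripper open.
Joint ranges: [-2.53, 2.53], [-0.77, 2.02], [0.04, 2.7], [-1, 4.14], [0.28, 2.66], [-3.11, 3.11]. Speed limits (rad/s): [2.57, 2.57, 3.14, 3.14, 3.14, 3.14].

### API

Orientations are given as [roll, pitch, yaw] about the fixed x, y, z axes, in that order (R = Rz(yaw) Ry(pitch) Rx(roll)).
In Python, from cell import robot gives the robot as it stands.
- The arm moves only by the shell command python3 -m pendant 'ROWS' [OPENING] [FORCE]. ROWS is JSON, a list of rows, each a list of 2 entries, a list of its own where there are three numbers: the shift along the tool's x, y, z in mm, then the turn about the tool's z in degrees. In form: [[[x, y, z], turn], ...]. A call has 1 to 10 rows; each row is the pose to reach, as a shift and turn from the pose measured when the call began, along the tool's axes at that moment; what a row does not reach only later rows make up. A row lasts 1/12 s, in which the tool goes at most 41.7 mm and 7.16 degrees, less where a joint would pass 70% of its speed; a pose out of reach is approached as far as the arm can. A call with a gripper value outside its range is refused whole. OPENING is the opening, from 0 (shut) to 1 (fully open), set as the call begins (- or left out, the last holds). The fingers move at their own pace and stop on an object; FORCE is the grip in N (left out, the last holds). Time passes only in rows, so rows that repeat a pose let the fingers close. It gives the time, the measured TCP pose, the force and the opening at its end, in the units of the state.
- robot.observe(): the state, without advancing time (a new reading comes with each control period).
- robot.read_camera(name): name is "side" or "top" or "wrist"; returns the picture (384x512x3 uint8, red, green, blue); there is no depth.
- robot.calibration(name): a dict with "vfov" (degrees; the focal length in pixels is half the picture's height over the tangent of half this angle, whatever the lens; pixels are square), "cx", "cy" (the principal point, pixels), "rvec" (rotation vector, rad) and "tvec" (3), from world to camera coordinates, as OpenCV has them. Camera axes: x right, y down, z forward; pixel columns grow to the right and rows downward; lengths in m; the calibration is good to about 2 mm. A picture is of the moment at which its call begins: read the wrist's pose just before it. calibration takes no time and is no camera call; for the wrist camera it gives the pose at the moment of the call.
- robot.hand_in(): hands the job in, once; it reports no verdict.
Trained networks look in the newest picture that a camera, given by its name, has taken for a name from the list of things; names that differ only in an ending like _2 or _b are one class to them, and where a whole thing is asked for, a point or a joint stands for the part that bears it (a point fixed in the world has none). Each returns a list of dicts, best first, with "p" (0 to 1); they miss things now and then, are a little off and sometimes report something else, mostly with a low value. They report only what shows in the picture. A call takes as long as a camera call. They do not tell look-alikes from the thing itself.
- robot.find_in(camera, query): "xy" ([column, row] as shares, 0 to 1, of the picture: columns of its width, rows of its height, amid what is visible of it).
The state is a dict: "time": time; "qpos": joint angles; "qvel": joint speeds; "joint_efforts": joint torques, N m; "tool_pos": TCP position; "tool_rot": TCP orientation; "contact_force": force on the tool from outside, world axes, zero at the start; "torque": the same for the moment, N m; "opening": finger opening in m.
Only numpy, scipy, OpenCV 4.12 (cv2) and the standard library are available. Lean on these libraries where they do the work, as an engineer would, in place of code of your own. Each camera call takes 0.05 s, during which the arm holds its last target.

### The job

Finish the pinwheel layer of four cartons on the wooden skid: one carton already stands loosely in the far corner; set the other three upright on their orange outlines, each end butting against its neighbour's side, and push the whole layer tight against the two blue stops and together so that no gaps remain. Never tip a carton over, and leave the valves and pipe fittings around it where they are.

Things in the scene. Friction and masses are not known exactly. Their poses are not given: they have to be found in the camera images.
- skid: small wooden skid, fixed to the table, deck 212 x 212 mm, deck top 24 mm above the table. Origin on the table under the centre of the painted 156 x 156 mm pinwheel (deck spans -116 to +96 mm in its x and y). Two blue stop rails, 15 mm thick and rising 40 mm above the deck, have their inner faces at x = +78 mm (far stop) and y = +78 mm (left stop); the near and right sides are open
- place_fl (a point): centre of the orange outline of one carton (90 x 66 mm) on the deck, at deck height: far left, against both stops, long side along skid x; at (+33, +45) mm in the skid's frame. Axes as the skid's
- place_fr (a point): centre of the orange outline of one carton (90 x 66 mm) on the deck, at deck height: far right, long side along skid y, side against the far stop; at (+45, -33) mm in the skid's frame. Axes as the skid's
- place_nr (a point): centre of the orange outline of one carton (90 x 66 mm) on the deck, at deck height: near right, long side along skid x, touches no stop; at (-33, -45) mm in the skid's frame. Axes as the skid's
- place_nl (a point): centre of the orange outline of one carton (90 x 66 mm) on the deck, at deck height: near left, long side along skid y, end against the left stop; at (-45, +33) mm in the skid's frame. Axes as the skid's
- carton1: closed cardboard carton of fittings, 90 (own x) x 66 (y) x 56 (z) mm, about 0.2 to 0.4 kg, a yellow tape along its top, paper labels on its long sides; origin at the centre of its underside. It already stands loosely in the skid's far left outline, some millimetres short of the stops
- carton2: closed cardboard carton of fittings, 90 (own x) x 66 (y) x 56 (z) mm, about 0.2 to 0.4 kg, a yellow tape along its top, paper labels on its long sides; origin at the centre of its underside. It stands on the table right of the skid; the four cartons are alike
- carton3: closed cardboard carton of fittings, 90 (own x) x 66 (y) x 56 (z) mm, about 0.2 to 0.4 kg, a yellow tape along its top, paper labels on its long sides; origin at the centre of its underside. It stands on the table right of the skid; the four cartons are alike
- carton4: closed cardboard carton of fittings, 90 (own x) x 66 (y) x 56 (z) mm, about 0.2 to 0.4 kg, a yellow tape along its top, paper labels on its long sides; origin at the centre of its underside. It stands on the table right of the skid; the four cartons are alike
- valve_red: lying brass ball valve with red lever on top, 84 x 48 x 60 mm, among the cartons; origin at the centre of its underside. To be left alone
- valve_yellow: lying steel ball valve with yellow lever, 84 x 48 x 60 mm, left of the skid; origin at the centre of its underside. To be left alone
- coupling_brass: standing round brass coupling, 54 mm diameter, 55 mm tall, beyond the skid; origin at the centre of its underside. To be left alone
- coupling_steel: standing round steel coupling, 60 mm diameter, 60 mm tall, left of the skid; origin at the centre of its underside. To be left alone
- tee: lying brass pipe tee, 90 x 65 x 42 mm, beyond the skid; origin at the centre of its underside. To be left alone
Mind the look-alikes: they are no part of the job. What is shaped like the carton3 but pink or turquoise is not meant.

How it is judged:
At the end, for the whole second after the job is handed in: On each of the four orange outlines stands one carton (any of the four), at rest, upright within 0.05 rad, resting on the deck within 4 mm, its centre within 4 mm horizontally of the outline's centre (the flush position) and its long side along the outline's within 0.05 rad (((horizontal distance between carton1 and place_fl below 0.004 m and z of carton1 in the frame of place_fl between -0.004 and 0.004 m and angle between the x axis of carton1 and the x axis of skid, either way round below 0.05 rad and angle between carton1's own z axis and vertical below 0.05 rad) or (horizontal distance between carton2 and place_fl below 0.004 m and z of carton2 in the frame of place_fl between -0.004 and 0.004 m and angle between the x axis of carton2 and the x axis of skid, either way round below 0.05 rad and angle between carton2's own z axis and vertical below 0.05 rad) or (horizontal distance between carton3 and place_fl below 0.004 m and z of carton3 in the frame of place_fl between -0.004 and 0.004 m and angle between the x axis of carton3 and the x axis of skid, either way round below 0.05 rad and angle between carton3's own z axis and vertical below 0.05 rad) or (horizontal distance between carton4 and place_fl below 0.004 m and z of carton4 in the frame of place_fl between -0.004 and 0.004 m and angle between the x axis of carton4 and the x axis of skid, either way round below 0.05 rad and angle between carton4's own z axis and vertical below 0.05 rad)) and ((horizontal distance between carton1 and place_fr below 0.004 m and z of carton1 in the frame of place_fr between -0.004 and 0.004 m and angle between the x axis of carton1 and the y axis of skid, either way round below 0.05 rad and angle between carton1's own z axis and vertical below 0.05 rad) or (horizontal distance between carton2 and place_fr below 0.004 m and z of carton2 in the frame of place_fr between -0.004 and 0.004 m and angle between the x axis of carton2 and the y axis of skid, either way round below 0.05 rad and angle between carton2's own z axis and vertical below 0.05 rad) or (horizontal distance between carton3 and place_fr below 0.004 m and z of carton3 in the frame of place_fr between -0.004 and 0.004 m and angle between the x axis of carton3 and the y axis of skid, either way round below 0.05 rad and angle between carton3's own z axis and vertical below 0.05 rad) or (horizontal distance between carton4 and place_fr below 0.004 m and z of carton4 in the frame of place_fr between -0.004 and 0.004 m and angle between the x axis of carton4 and the y axis of skid, either way round below 0.05 rad and angle between carton4's own z axis and vertical below 0.05 rad)) and ((horizontal distance between carton1 and place_nr below 0.004 m and z of carton1 in the frame of place_nr between -0.004 and 0.004 m and angle between the x axis of carton1 and the x axis of skid, either way round below 0.05 rad and angle between carton1's own z axis and vertical below 0.05 rad) or (horizontal distance between carton2 and place_nr below 0.004 m and z of carton2 in the frame of place_nr between -0.004 and 0.004 m and angle between the x axis of carton2 and the x axis of skid, either way round below 0.05 rad and angle between carton2's own z axis and vertical below 0.05 rad) or (horizontal distance between carton3 and place_nr below 0.004 m and z of carton3 in the frame of place_nr between -0.004 and 0.004 m and angle between the x axis of carton3 and the x axis of skid, either way round below 0.05 rad and angle between carton3's own z axis and vertical below 0.05 rad) or (horizontal distance between carton4 and place_nr below 0.004 m and z of carton4 in the frame of place_nr between -0.004 and 0.004 m and angle between the x axis of carton4 and the x axis of skid, either way round below 0.05 rad and angle between carton4's own z axis and vertical below 0.05 rad)) and ((horizontal distance between carton1 and place_nl below 0.004 m and z of carton1 in the frame of place_nl between -0.004 and 0.004 m and angle between the x axis of carton1 and the y axis of skid, either way round below 0.05 rad and angle between carton1's own z axis and vertical below 0.05 rad) or (horizontal distance between carton2 and place_nl below 0.004 m and z of carton2 in the frame of place_nl between -0.004 and 0.004 m and angle between the x axis of carton2 and the y axis of skid, either way round below 0.05 rad and angle between carton2's own z axis and vertical below 0.05 rad) or (horizontal distance between carton3 and place_nl below 0.004 m and z of carton3 in the frame of place_nl between -0.004 and 0.004 m and angle between the x axis of carton3 and the y axis of skid, either way round below 0.05 rad and angle between carton3's own z axis and vertical below 0.05 rad) or (horizontal distance between carton4 and place_nl below 0.004 m and z of carton4 in the frame of place_nl between -0.004 and 0.004 m and angle between the x axis of carton4 and the y axis of skid, either way round below 0.05 rad and angle between carton4's own z axis and vertical below 0.05 rad)) and linear speed of each of carton1, carton2, carton3, carton4 below 0.02 m/s); the robot touches nothing.
It fails at once if a carton is tipped by more than 0.6 rad (angle between any of carton1, carton2, carton3, carton4's own z axis and vertical above 0.6 rad).
It fails at once if a valve or fitting is moved by more than 30 mm (distance of any of valve_red, valve_yellow, coupling_brass, coupling_steel, tee from where it was at the start of the episode above 0.03 m).
It also fails if it takes over 72 s, if anything falls off the work surface, if the arm or the gripper's body presses on something with over 40 N, if the wrist force passes 120 N, or if a joint passes its speed limit or range.

## Working session

There is one attempt and no reset: what is moved stays moved. The work goes in short steps, Python scripts to look and compute and a shell command to move; the robot and the scene stay as the last step left them, time stands still between calls to the robot, and variables do not carry over. Pictures are saved under pics/ and viewed, and the job is handed in when it is done.

```bash
ls; mkdir -p pics; python3 - <<'E'
from cell import robot
import cv2
s=robot.observe();print({k:s[k] for k in('time','qpos','tool_pos','tool_rot','opening','contact_force')})
for n in('top','side','wrist'):
    im=robot.read_camera(n);cv2.imwrite(f'pics/{n}0.png',im[:,:,::-1]);print(n,robot.calibration(n))
E
```

```text
pics
{'time': 0.0, 'qpos': array([-1.36796791e+00,  3.42723918e-01,  1.52497363e+00, -1.84676738e-06,
        1.27538882e+00, -1.45981476e-01]), 'tool_pos': array([ 0.17938559, -0.49299344,  0.22605948]), 'tool_rot': array([-3.14011457e+00, -2.15533308e-04,  3.48810269e-01]), 'opening': 0.0920900700281151, 'contact_force': array([-0.82801726, -0.45487969, -0.05016294])}
top {'vfov': 45.819584452623886, 'cx': 261.07319702191904, 'cy': 187.17963144431306, 'rvec': array([ 2.13787808, -2.14673879,  0.17140658]), 'tvec': array([0.04630858, 0.55855669, 1.2531571 ])}
side {'vfov': 53.507197333477926, 'cx': 254.66648413882774, 'cy': 190.3024083056034, 'rvec': array([ 0.26610661, -2.85156951,  1.11381426]), 'tvec': array([0.55268005, 0.0814421 , 1.23328082])}
wrist {'vfov': 70.01026481810918, 'cx': 252.46916822622237, 'cy': 192.21905806020808, 'rvec': array([-2.38643686,  1.67345294,  0.22628383]), 'tvec': array([-0.52494565, -0.03207493,  0.39053669])}
```

View pics/top0.png

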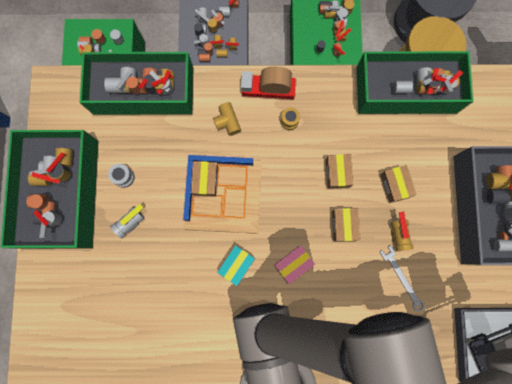

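View pics/side0.png

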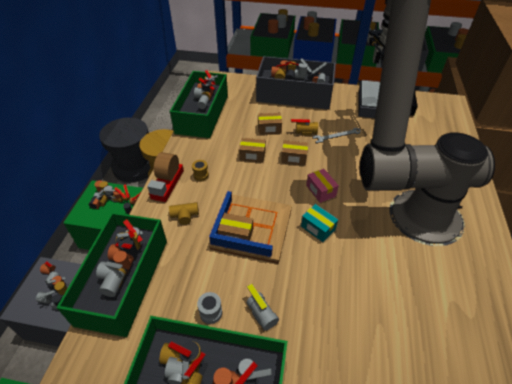

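View pics/wrist0.png

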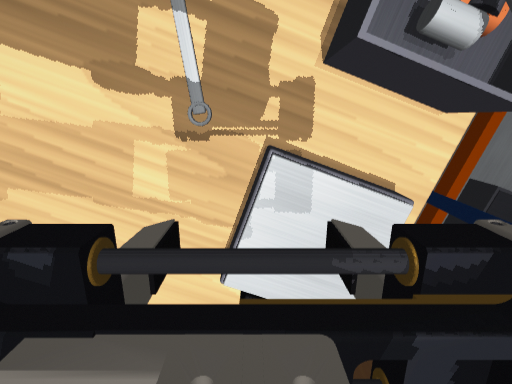

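```bash
cat > h.py <<'E'
import numpy as np, cv2
from cell import robot
def cam(n,im=None,c=None):
    c=c or robot.calibration(n); f=192/np.tan(np.radians(c['vfov'])/2)
    K=np.array([[f,0,c['cx']],[0,f,c['cy']],[0,0,1.]]); return K,np.array(c['rvec'],float),np.array(c['tvec'],float)
def proj(C,P):
    return cv2.projectPoints(np.atleast_2d(np.array(P,float)),C[1],C[2],C[0],None)[0][:,0]
def back(C,px,z):
    K,r,t=C;R=cv2.Rodrigues(r)[0]; px=np.atleast_2d(np.array(px,float))
    d=np.c_[px,np.ones(len(px))]@np.linalg.inv(K).T@R; o=-R.T@t
    return o+d*((z-o[2])/d[:,2])[:,None]
E
python3 - <<'E'
import cv2
a=cv2.imread('pics/top0.png')
cv2.imwrite('pics/z1.png',cv2.resize(a[140:245,170:275],None,fx=5.7,fy=5.7,interpolation=cv2.INTER_CUBIC))
cv2.imwrite('pics/z2.png',cv2.resize(a[140:255,315:425],None,fx=5.2,fy=5.2,interpolation=cv2.INTER_CUBIC))
b=cv2.imread('pics/side0.png')
cv2.imwrite('pics/z3.png',cv2.resize(b[100:265,190:350],None,fx=3.6,fy=3.6,interpolation=cv2.INTER_CUBIC))
E
```

```text
(no output)
```

View pics/z1.png

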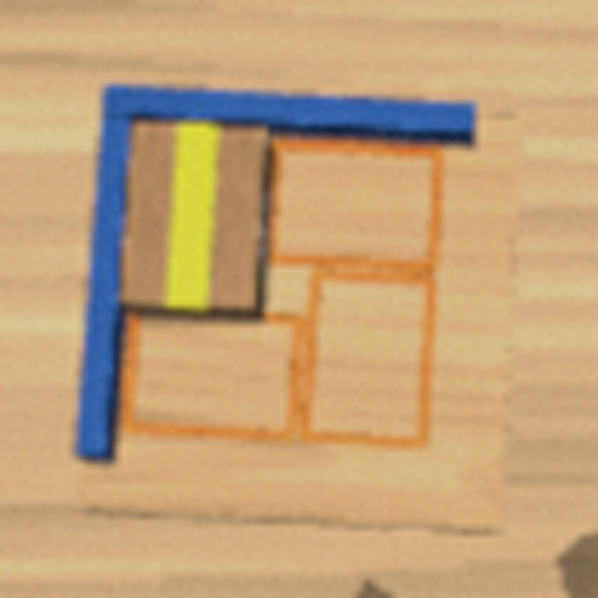

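View pics/z2.png

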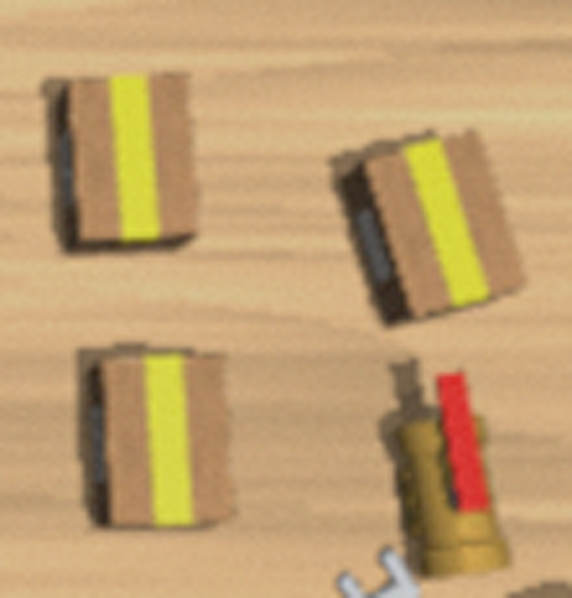

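View pics/z3.png

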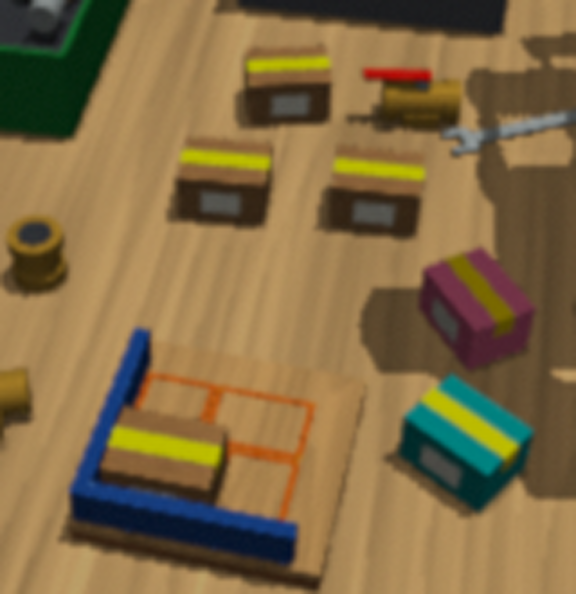

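```bash
cat >> h.py <<'E'
from scipy.optimize import least_squares
def orange(im):
    h=cv2.cvtColor(im,cv2.COLOR_RGB2HSV).astype(int); return (h[...,0]>=7)&(h[...,0]<=14)&(h[...,1]>175)&(h[...,2]>140)
def yellow(im):
    h=cv2.cvtColor(im,cv2.COLOR_RGB2HSV).astype(int); return ((h[...,0]>=25)&(h[...,0]<=34)&(h[...,1]>150)&(h[...,2]>110)).astype(np.uint8)
RECT=[(33,45,90,66),(45,-33,66,90),(-33,-45,90,66),(-45,33,66,90)]
def segs(ins=1.0):
    S=[]
    for cx,cy,w,h in RECT:
        w=w/2-ins;h=h/2-ins;p=[(cx-w,cy-h),(cx+w,cy-h),(cx+w,cy+h),(cx-w,cy+h)]
        S+=[(p[i],p[(i+1)%4]) for i in range(4)]
    return np.array(S)/1000
def fitskid(C,im,x0,roi):
    m=np.zeros(im.shape[:2],bool);r0,r1,c0,c1=roi;m[r0:r1,c0:c1]=orange(im)[r0:r1,c0:c1]
    ys,xs=np.nonzero(m);P=back(C,np.c_[xs,ys],.024)[:,:2];S=segs()
    def res(q):
        c,s=np.cos(q[2]),np.sin(q[2]);L=(P-q[:2])@np.array([[c,-s],[s,c]])
        a=S[:,0][None];d=(S[:,1]-S[:,0])[None];t=np.clip(((L[:,None]-a)*d).sum(2)/(d*d).sum(2),0,1)
        return np.linalg.norm(L[:,None]-a-t[...,None]*d,axis=2).min(1)*1000
    r=least_squares(res,x0,loss='soft_l1',x_scale=[.01,.01,.1]);return r.x,len(P),np.median(r.fun)
def tapes(C,im,zf):
    n,l,st,ce=cv2.connectedComponentsWithStats(yellow(im));out=[]
    for i in range(1,n):
        if st[i,4]<60: continue
        ys,xs=np.nonzero(l==i);W=back(C,np.c_[xs,ys],zf(ce[i]))[:,:2]
        m=W.mean(0);D=W-m;w,V=np.linalg.eigh(D.T@D/len(D));a=np.arctan2(V[1,1],V[0,1])
        a=(a+np.pi/2)%np.pi-np.pi/2
        out.append((ce[i].round(1),m.round(4),round(np.degrees(a),1),(np.sqrt(12*w)*1e3).round(0)))
    return out
E
python3 - <<'E'
from h import *
import sys
for n,roi in(('top',(140,245,180,275)),('side',(195,265,200,300))):
    im=cv2.imread(f'pics/{n}0.png')[:,:,::-1].copy();C=cam(n)
    if n=='top': x0=np.r_[back(C,[[222,192]],.024)[0,:2],-.05]
    print(fitskid(C,im,x0,roi))
    zf=(lambda c:.080 if c[0]<222 and c[1]<205 else .056) if n=='top' else (lambda c:.080 if c[0]<270 and 200<c[1]<240 else .056)
    for t in tapes(C,im,zf):print(*t)
E
```

```text
(array([ 0.5546529 ,  0.16601309, -0.05001194]), 101, np.float64(2.27774713577048))
[340.4 170. ] [ 0.6054 -0.1819] 3.0 [20. 90.]
[203.2 177.8] [0.5802 0.205 ] -2.6 [20. 91.]
[400.4 182.4] [ 0.5691 -0.3509] 14.5 [20. 92.]
[131.7 213.9] [0.4826 0.4062] -47.9 [15. 74.]
[347.  224.5] [ 0.4506 -0.1953] 1.8 [19. 90.]
[235.6 265.1] [0.34  0.115] -33.7 [15. 89.]
[294.8 264. ] [ 0.3424 -0.0478] -53.7 [15. 88.]
(array([ 0.55440861,  0.16676507, -0.05664281]), 264, np.float64(2.005227796455823))
[269.1 117.4] [ 0.5707 -0.3495] 14.0 [23. 90.]
[252.  143.8] [ 0.6065 -0.1813] 2.6 [23. 91.]
[295.  146.6] [ 0.4505 -0.1948] 1.7 [23. 90.]
[323.  179.7] [ 0.34   -0.0452] -53.8 [12. 85.]
[320.  217.2] [0.3385 0.1162] -33.9 [17. 94.]
[235.7 223.5] [0.5801 0.2051] -2.8 [22. 91.]
[256.5 296. ] [0.4809 0.4069] -47.5 [17. 76.]
```

```bash
python3 - <<'E'
from h import *
q=np.array([.5545,.1664,-.053])
c,s=np.cos(q[2]),np.sin(q[2])
def W(p,z): p=np.array(p)/1000;return np.r_[q[0]+c*p[0]-s*p[1],q[1]+s*p[0]+c*p[1],z]
ims=[]
for n,(r,cc),f in(('top',(140,170),4),('side',(180,190),4)):
    a=cv2.imread(f'pics/{n}0.png')[:,:,:];C=cam(n)
    a=cv2.resize(a[r:r+100,cc:cc+110],None,fx=f,fy=f,interpolation=cv2.INTER_CUBIC)
    def ln(A,B,z,col):
        p=(proj(C,[W(A,z),W(B,z)])-[cc,r]+.5)*f;p=p.astype(int);cv2.line(a,tuple(map(int,p[0])),tuple(map(int,p[1])),col,1)
    for A,B in segs(0)*1000: ln(A,B,.024,(0,0,255))
    for A,B in (((-116,-116),(96,-116)),((-116,-116),(-116,96)),((96,96),(-116,96)),((96,96),(96,-116))): ln(A,B,.024,(0,255,0))
    for A,B in (((78,78),(78,-80)),((78,78),(-80,78)),((93,93),(93,-80)),((93,93),(-80,93))): ln(A,B,.064,(255,255,255))
    ims.append(a[:,:400])
cv2.imwrite('pics/ov.png',np.hstack(ims))
E
```

```text
(no output)
```

View pics/ov.png

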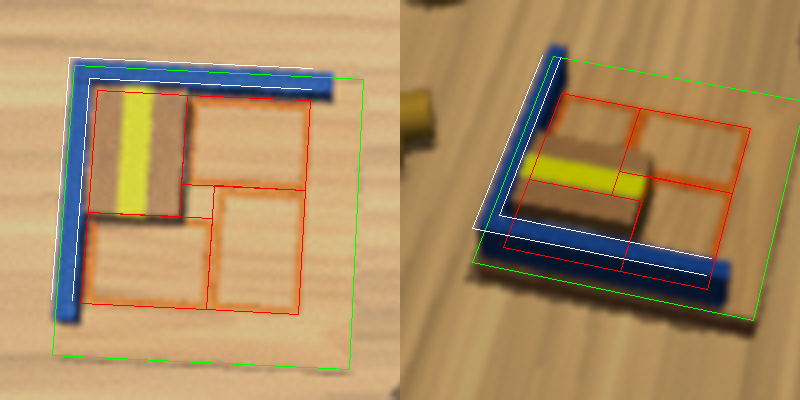

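```bash
cat >> h.py <<'E'
from scipy.optimize import minimize
def skW(q,p):
    p=np.atleast_2d(np.array(p,float))/1000;c,s=np.cos(q[2]),np.sin(q[2])
    return p[:,:2]@np.array([[c,s],[-s,c]])+q[:2]
E
python3 - <<'E'
from h import *
for n,roi in(('top',(140,245,175,275)),('side',(190,265,195,300))):
    im=cv2.imread(f'pics/{n}0.png')[:,:,::-1].copy();C=cam(n);r0,r1,c0,c1=roi
    h=cv2.cvtColor(im,cv2.COLOR_RGB2HSV).astype(int)[r0:r1,c0:c1]
    B=((h[...,0]>100)&(h[...,0]<125)&(h[...,1]>120)&(h[...,2]>60)).astype(float)
    F=8
    def cost(x):
        q=[x[0]/1000,x[1]/1000,x[2]/1000]
        # union of boxes: project hull of both rail boxes
        m=np.zeros(((r1-r0)*F,(c1-c0)*F),np.uint8)
        for b in (((78,-x[3]),(93,93)),((-x[3],78),(93,93))):
            (xa,ya),(xb,yb)=b
            xy=skW(q,[(xa,ya),(xb,ya),(xb,yb),(xa,yb)])
            P=np.r_[np.c_[xy,[.024]*4],np.c_[xy,[.064]*4]]
            p=(proj(C,P)-[c0,r0]+.5)*F
            cv2.fillConvexPoly(m,cv2.convexHull(p.astype(np.float32)).astype(np.int32),1)
        m=cv2.resize(m.astype(np.float32),(c1-c0,r1-r0),interpolation=cv2.INTER_AREA)
        # carton occlusion: ignore brown region
        return (np.abs(m-B)*wt).sum()
    wt=np.ones_like(B)
    if 0: pass
    for w in (100,120,60):
        pass
    best=None
    for x0 in ([554,166,-53,78],[551,165,-45,78],[552,166,-40,60]):
        r=minimize(cost,x0,method='Nelder-Mead',options=dict(initial_simplex=np.array([x0]+[np.array(x0)+d for d in np.diag([6,6,30,12])]),xatol=.05,fatol=.05))
        print(n,r.x.round(1),r.fun,B.sum())
    for ins in (0,1,2,3):
        import h as H
        m=np.zeros(im.shape[:2],bool)
        o=segs;H.segs=lambda ins=ins,o=o:o(ins)
        H.orange=lambda im:(lambda h:(h[...,0]>=6)&(h[...,0]<=14)&(h[...,1]>150)&(h[...,2]>150))(cv2.cvtColor(im,cv2.COLOR_RGB2HSV).astype(int))
        print(ins,fitskid(C,im,np.array([.552,.165,-.045]),roi)); H.segs=o
E
```

```text
top [552.6 163.5 -63.5  87.7] 339.671875 622.0
top [552.8 163.3 -60.8  88.7] 341.734375 622.0
top [552.2 163.4 -59.5  88.9] 338.3125 622.0
0 (array([ 0.55320093,  0.16275391, -0.08112281]), 209, np.float64(3.0227727358738967))
1 (array([ 0.55341998,  0.1639682 , -0.06878601]), 209, np.float64(2.3996743653770802))
2 (array([ 0.55341755,  0.16442365, -0.0621504 ]), 209, np.float64(1.4651227449406778))
3 (array([ 0.55348174,  0.16454693, -0.05883015]), 209, np.float64(1.0500546297713824))
side [559.4 133.5  45.7 -74.3] 446.171875 499.0
side [563.2 130.2  83.7 -73.9] 446.359375 499.0
side [565.6 128.4 109.1 -73.6] 446.28125 499.0
0 (array([ 0.55502437,  0.16733452, -0.0560174 ]), 286, np.float64(2.501281673463328))
1 (array([ 0.55413098,  0.16653189, -0.05782319]), 286, np.float64(2.1098516724964633))
2 (array([ 0.55347901,  0.16575985, -0.0585967 ]), 286, np.float64(1.8582636821457668))
3 (array([ 0.5527399 ,  0.16506255, -0.05741135]), 286, np.float64(1.8083962181431805))
```

```bash
cat >> h.py <<'E'
def overlay(q,tag,files=None,cartons=(),out='pics/o.png'):
    ims=[]
    for n,(r,cc),f in(('top',(140,175),4.4),('side',(180,195),4.4)):
        a=cv2.imread(files[n]);C=cam(n)
        a=cv2.resize(a[r:r+100,cc:cc+90],None,fx=f,fy=f,interpolation=cv2.INTER_CUBIC)
        def ln(A,B,z,col):
            xy=skW(q,[A,B]);p=(proj(C,np.c_[xy,[z,z]])-[cc,r]+.5)*f;cv2.line(a,*[tuple(map(int,v)) for v in p],col,1)
        for A,B in segs(3)*1000: ln(A,B,.024,(0,0,255))
        for A,B in (((-116,-116),(96,-116)),((-116,-116),(-116,96)),((96,96),(-116,96)),((96,96),(96,-116))): ln(A,B,.024,(0,255,0))
        for A,B in (((78,78),(78,-80)),((78,78),(-80,78)),((93,93),(93,-80)),((93,93),(-80,93))): ln(A,B,.064,(255,255,255))
        ims.append(a)
    cv2.imwrite(out,np.hstack(ims))
E
python3 -c "
from h import *
overlay(np.array([.553,.1648,-.058]),'',{n:f'pics/{n}0.png' for n in('top','side')},out='pics/ov2.png')"
```

```text
(no output)
```

View pics/ov2.png

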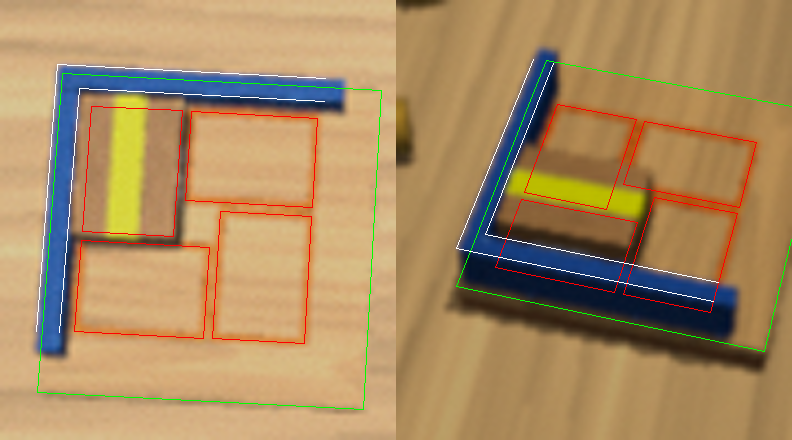

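```bash
cat >> h.py <<'E'
Q=np.array([.553,.1648,-.058])
def state(): 
    s=robot.observe();return s
def shift(xyz,yawdeg):
    s=robot.observe();R=cv2.Rodrigues(np.zeros(3))[0]
    from scipy.spatial.transform import Rotation as Ro
    T=Ro.from_euler('xyz',s['tool_rot']);d=T.inv().apply(np.array(xyz)-s['tool_pos'])*1000
    dy=np.radians(yawdeg)-s['tool_rot'][2];dy=(dy+np.pi)%(2*np.pi)-np.pi
    print('t',round(s['time'],2),'shift',d.round(1),'turn',round(-np.degrees(dy),1),'open',round(s['opening']*1000,1),'F',s['contact_force'].round(1), 'skid xy',tosk(s['tool_pos']).round(1),'q',s['qpos'].round(2))
def tosk(p,q=Q):
    d=np.array(p)[:2]-q[:2];c,s=np.cos(q[2]),np.sin(q[2]);return np.array([c*d[0]+s*d[1],-s*d[0]+c*d[1]])*1000
def sk(x,y,z): return np.r_[skW(Q,[x,y])[0],z]
E
python3 -c "
from h import *
shift(sk(-50,45,.12),-3.3)
shift(sk(-50,45,.034),-3.3)
for p in ((.6060,-.1816),(.57,-.350),(.4506,-.195),(.5802,.205)): print(tosk(p))
"
```

```text
t 0.15 shift [ 547.8 -551.6  106.9] turn 23.3 open 91.8 F [ 0.  -0.2 -0.3] skid xy [-334.8 -678.4] q [-1.37  0.34  1.52  0.    1.28 -0.15]
t 0.15 shift [ 547.8 -551.5  192.9] turn 23.3 open 91.8 F [ 0.  -0.2 -0.3] skid xy [-334.8 -678.4] q [-1.37  0.34  1.52  0.    1.28 -0.15]
[  72.99081642 -342.74524172]
[  46.81307622 -512.94890184]
[ -81.37110973 -365.13085668]
[24.82396945 41.70911819]
```

```bash
python3 -m pendant '[[[548,-552,60],23.3],[[548,-552,60],23.3],[[548,-552,60],23.3],[[548,-552,60],23.3],[[548,-552,60],23.3],[[548,-552,60],23.3],[[548,-552,60],23.3],[[548,-552,60],23.3],[[548,-552,60],23.3],[[548,-552,60],23.3]]' 0.2; python3 -c "
from h import *
shift(sk(-50,45,.034),-3.3)"
```

```text
time: 0.98
tool_pos: [0.3533, -0.1155, 0.1949]
tool_rot: [-3.141, -0.0, -0.058]
contact_force: [0.1, -1.1, 0.2]
opening: 0.0294
t 0.98 shift [ 132.9 -336.3  161.2] turn -0.0 open 29.4 F [ 0.1 -1.1  0.2] skid xy [-183.1 -291.4] q [-0.52  0.09  1.95  0.    1.1   1.11]
```

```bash
python3 -m pendant '[[[133,-336,60],0],[[133,-336,60],0],[[133,-336,60],0],[[133,-336,60],0],[[133,-336,60],0],[[133,-336,60],0],[[133,-336,60],0],[[133,-336,60],0],[[133,-336,60],0],[[133,-336,100],0]]' 0.2; python3 -c "
from h import *
shift(sk(-50,45,.034),-3.3)"
```

```text
time: 1.82
tool_pos: [0.5123, 0.2189, 0.0998]
tool_rot: [-3.134, -0.015, -0.054]
contact_force: [1.7, 0.0, 0.6]
opening: 0.0181
t 1.82 shift [-7.2  7.1 65.7] turn 0.2 open 18.1 F [1.7 0.  0.6] skid xy [-43.8  51.6] q [0.26 0.52 1.62 0.   0.98 1.89]
```

```bash
python3 -m pendant '[[[-7,7,35],0.2],[[-7,7,65],0.2],[[-7,7,66],0.2],[[-7,7,66],0.2]]'; python3 -c "
from h import *
shift(sk(-24,45,.034),-3.3)"
```

```text
time: 2.15
tool_pos: [0.5048, 0.2124, 0.0325]
tool_rot: [-3.136, -0.011, -0.058]
contact_force: [1.0, -0.8, 0.5]
opening: 0.0185
t 2.15 shift [26.9 -0.3 -1.2] turn -0.0 open 18.5 F [ 1.  -0.8  0.5] skid xy [-50.9  44.7] q [0.26 0.6  1.7  0.   0.82 1.88]
```

```bash
python3 -m pendant '[[[8,0,-1],0],[[16,0,-1],0],[[20,0,-1],0],[[24,0,-1],0],[[26,0,-1],0],[[27,0,-1],0],[[27,0,-1],0]]'; python3 - <<'E'
from h import *
shift(sk(-21.5,45,.034),-3.3)
for n in('top','side'):
    im=robot.read_camera(n);cv2.imwrite(f'pics/{n}1.png',im[:,:,::-1])
overlay(Q,'',{n:f'pics/{n}1.png' for n in('top','side')},out='pics/ov3.png')
E
```

```text
time: 2.73
tool_pos: [0.5317, 0.2107, 0.034]
tool_rot: [-3.136, -0.011, -0.058]
contact_force: [-2.2, 0.1, 1.6]
opening: 0.0184
t 2.73 shift [ 2.4 -0.4  0. ] turn -0.0 open 18.4 F [-2.2  0.1  1.6] skid xy [-23.9  44.6] q [0.24 0.64 1.63 0.   0.87 1.87]
```

View pics/ov3.png

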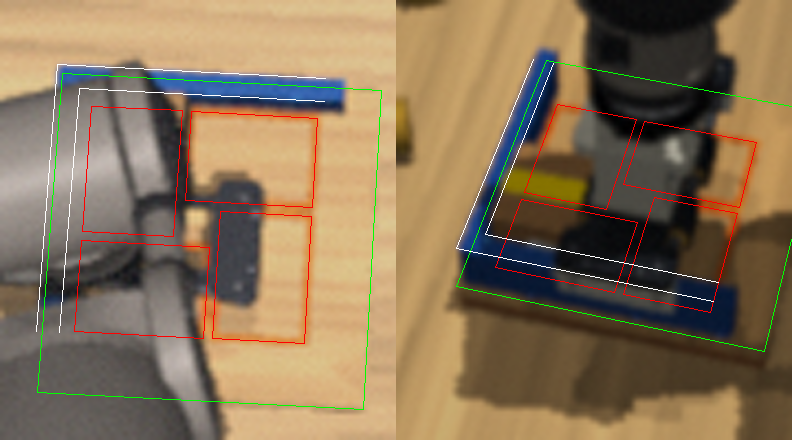

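```bash
python3 -m pendant '[[[2,0,0],0],[[2,0,0],0],[[2,0,0],0]]'|egrep 'pos|force'; python3 -m pendant '[[[1.5,0,0],0],[[1.5,0,0],0],[[1.5,0,0],0]]'|egrep 'pos|force';
```

```text
tool_pos: [0.5339, 0.2106, 0.0338]
contact_force: [-1.3, -0.1, 1.7]
tool_pos: [0.534, 0.2106, 0.0337]
contact_force: [-6.8, 1.0, 4.5]
```

```bash
python3 -c "
from h import *
shift(sk(33,-25,.11),86.7);shift(sk(33,-25,.034),86.7)"
```

```text
t 3.33 shift [ 55.3  69.2 -76.2] turn -90.0 open 18.2 F [-6.8  1.   4.5] skid xy [-21.7  44.6] q [0.24 0.64 1.62 0.   0.87 1.87]
t 3.33 shift [54.6 69.6 -0.3] turn -90.0 open 18.2 F [-6.8  1.   4.5] skid xy [-21.7  44.6] q [0.24 0.64 1.62 0.   0.87 1.87]
```

```bash
python3 -m pendant '[[[-10,0,0],0],[[-10,0,-38],0],[[-10,10,-76],-7],[[5,30,-80],-14],[[20,50,-80],-21],[[40,69,-80],-28],[[55,69,-80],-35],[[55,69,-80],-42],[[55,69,-80],-49],[[55,69,-80],-56]]'|egrep 'pos|force|rot'; python3 -c "
from h import *
shift(sk(33,-25,.11),86.7);shift(sk(33,-25,.034),86.7)"
```

```text
tool_pos: [0.5852, 0.1377, 0.1137]
tool_rot: [3.136, -0.01, 0.925]
contact_force: [0.8, 0.3, -0.7]
t 4.17 shift [-0.3 -0.8  3.7] turn -33.7 open 18.0 F [ 0.8  0.3 -0.7] skid xy [ 33.8 -25.2] q [0.1  0.58 1.47 0.   1.08 0.75]
t 4.17 shift [-1.  -1.2 79.7] turn -33.7 open 18.0 F [ 0.8  0.3 -0.7] skid xy [ 33.8 -25.2] q [0.1  0.58 1.47 0.   1.08 0.75]
```

```bash
python3 -m pendant '[[[0,0,0],-7],[[0,0,0],-14],[[0,0,20],-21],[[0,0,45],-28],[[-1,-1,70],-33.7],[[-1,-1,80],-33.7],[[-1,-1,80],-33.7]]'|egrep 'pos|force|rot'; python3 -c "
from h import *
shift(sk(33,-3,.034),86.7);shift(sk(33,2.5,.034),86.7)"
```

```text
tool_pos: [0.5834, 0.1376, 0.0311]
tool_rot: [3.136, -0.005, 1.51]
contact_force: [-1.3, 0.1, 0.5]
t 4.75 shift [22.5  1.  -2.8] turn -0.2 open 18.3 F [-1.3  0.1  0.5] skid xy [ 31.9 -25.4] q [0.1  0.68 1.54 0.   0.91 0.16]
t 4.75 shift [28.   1.  -2.7] turn -0.2 open 18.3 F [-1.3  0.1  0.5] skid xy [ 31.9 -25.4] q [0.1  0.68 1.54 0.   0.91 0.16]
```

```bash
python3 -m pendant '[[[10,1,-3],0],[[19,1,-3],0],[[22,1,-3],0],[[25,1,-3],0],[[27,1,-3],0],[[27,1,-3],0]]'|egrep 'pos|force'; python3 -m pendant '[[[1,0,0],0],[[1,0,0],0]]'|egrep 'pos|force';python3 -m pendant '[[[1,0,0],0],[[1,0,0],0]]'|egrep 'pos|force'; python3 -c "
from h import *
shift(sk(33,2.5,.034),86.7)"
```

```text
tool_pos: [0.5873, 0.1631, 0.036]
contact_force: [0.4, -9.4, 6.0]
tool_pos: [0.5873, 0.1631, 0.0365]
contact_force: [0.0, -5.8, -2.8]
tool_pos: [0.5873, 0.163, 0.0366]
contact_force: [-0.1, -7.2, -2.8]
t 5.58 shift [ 2.3 -1.4  2.6] turn -0.1 open 18.2 F [-0.1 -7.2 -2.8] skid xy [34.4  0.2] q [ 0.15  0.69  1.51 -0.    0.94  0.21]
```

```bash
python3 -c "
from h import *
shift([.606,-.1816,.10],2.8);shift([.606,-.1816,.012],2.8)"
```

```text
t 5.58 shift [-343.    39.9  -62.4] turn 83.8 open 18.2 F [-0.1 -7.2 -2.8] skid xy [34.4  0.2] q [ 0.15  0.69  1.51 -0.    0.94  0.21]
t 5.58 shift [-342.8   39.1   25.6] turn 83.8 open 18.2 F [-0.1 -7.2 -2.8] skid xy [34.4  0.2] q [ 0.15  0.69  1.51 -0.    0.94  0.21]
```

```bash
python3 -m pendant '[[[-10,0,0],0],[[-20,0,-38],0],[[-40,5,-72],7],[[-80,10,-74],14],[[-120,15,-74],21],[[-160,20,-74],28],[[-200,25,-74],35],[[-240,30,-74],42],[[-280,35,-74],49],[[-320,40,-74],56]]' 1|egrep 'pos|force|rot'; python3 -c "
from h import *
shift([.606,-.1816,.10],2.8);shift([.606,-.1816,.012],2.8)
for n in('top','side'):
    im=robot.read_camera(n);cv2.imwrite(f'pics/{n}2.png',im[:,:,::-1])
    C=cam(n);print(*tapes(C,im,lambda c:.056),sep='\n')
overlay(Q,'',{n:f'pics/{n}2.png' for n in('top','side')},out='pics/ov4.png')
"
```

```text
tool_pos: [0.6074, -0.1607, 0.1124]
tool_rot: [3.134, -0.008, 0.527]
contact_force: [1.3, -0.2, 1.5]
t 6.42 shift [-11.8  17.3  12.5] turn 27.4 open 80.6 F [ 1.3 -0.2  1.5] skid xy [  73.2 -321.8] q [-0.38  0.62  1.38  0.    1.12  0.66]
t 6.42 shift [-12.5  16.6 100.5] turn 27.4 open 80.6 F [ 1.3 -0.2  1.5] skid xy [  73.2 -321.8] q [-0.38  0.62  1.38  0.    1.12  0.66]
(array([202.2, 175.7]), array([0.5906, 0.2108]), np.float64(-3.2), array([21., 92.]))
(array([400.4, 182.4]), array([ 0.5691, -0.3509]), np.float64(14.5), array([20., 92.]))
(array([131.7, 213.9]), array([0.4826, 0.4062]), np.float64(-47.9), array([15., 74.]))
(array([254.7, 143.9]), array([ 0.5966, -0.1823]), np.float64(0.0), array([18., 70.]))
(array([295. , 146.5]), array([ 0.4507, -0.1949]), np.float64(1.5), array([23., 90.]))
(array([323.4, 180.1]), array([ 0.3385, -0.0437]), np.float64(-53.7), array([14., 91.]))
(array([315.9, 213.9]), array([0.3517, 0.1058]), np.float64(-29.1), array([18., 63.]))
(array([233.4, 224. ]), array([0.5915, 0.1903]), np.float64(-3.3), array([23., 93.]))
(array([256.5, 296.1]), array([0.4808, 0.4071]), np.float64(-48.2), array([17., 76.]))
```

View pics/ov4.png

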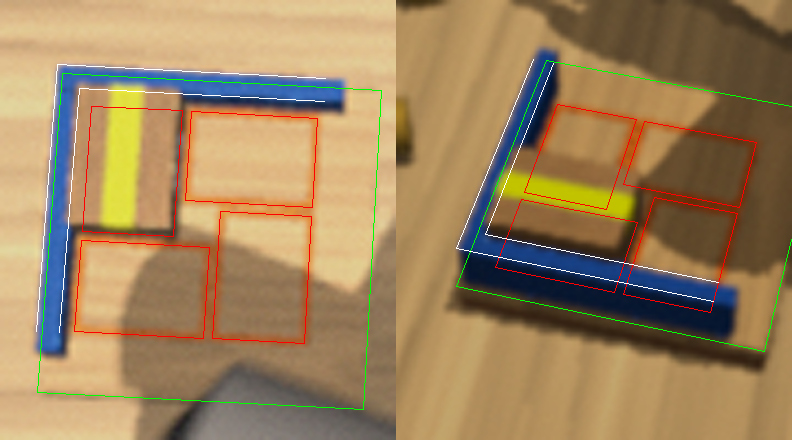

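```bash
cat >> h.py <<'E'
QC=Q.copy()
Q=np.r_[skW(Q,[-.2,-2.3])[0],Q[2]]
E
python3 -c "
from h import *
for n,p in(('top',(202.2,175.7)),('side',(233.4,224.))):
    w=back(cam(n),p,.08)[0];print(w,tosk(w,QC))
shift([.606,-.1816,.012],2.8)"; python3 -m pendant '[[[-10,14,12],7],[[-12,17,24],14],[[-12,17,24],21],[[-12,17,40],27.4],[[-12,17,70],27.4],[[-12,17,98],27.4],[[-12,17,100],27.4],[[-12,17,100],27.4]]' 1|egrep 'pos|force|rot|open';python3 -c "
from h import *
shift([.606,-.1816,.012],2.8)"
```

```text
[0.58596968 0.2078178  0.08      ] [30.42060596 44.85663497]
[0.58612063 0.20827411 0.08      ] [30.54484791 45.32092863]
t 6.52 shift [-10.4  12.4 100.3] turn 27.2 open 88.5 F [ 0.8 -0.  -0.7] skid xy [  73.7 -326.3] q [-0.39  0.63  1.38 -0.    1.12  0.66]
tool_pos: [0.606, -0.1855, 0.0114]
tool_rot: [3.138, -0.008, 0.046]
contact_force: [0.1, 0.1, 0.5]
opening: 0.0918
t 7.18 shift [ 0.2 -3.9 -0.6] turn -0.2 open 91.8 F [0.1 0.1 0.5] skid xy [  73.2 -346.6] q [-0.42  0.76  1.45  0.    0.93  1.11]
```

```bash
python3 -m pendant '[[[0,-3.9,0],0],[[0,-3.9,0],0],[[0,-3.9,0],0]]' 1; python3 -m pendant '[[[0,0,0],0],[[0,0,0],0],[[0,0,0],0],[[0,0,0],0],[[0,0,0],0],[[0,0,-20],0],[[0,0,-50],0],[[0,0,-80],0],[[0,0,-110],0]]' 0.5 25;python3 -c "
from h import *
shift(sk(20,-38,.13),86.7);shift(sk(20,-38,.036),86.7)"
```

```text
time: 7.43
tool_pos: [0.6068, -0.1816, 0.0133]
tool_rot: [3.137, -0.011, 0.047]
contact_force: [0.1, 0.1, 0.9]
opening: 0.0919
time: 8.18
tool_pos: [0.6047, -0.1807, 0.1234]
tool_rot: [3.138, -0.009, 0.046]
contact_force: [0.6, -1.0, -3.5]
opening: 0.0657
t 8.18 shift [ -20.1 -305.4   -7.9] turn -84.0 open 65.7 F [ 0.6 -1.  -3.5] skid xy [  71.7 -342. ] q [-0.41  0.62  1.36  0.    1.15  1.11]
t 8.18 shift [ -20.9 -305.8   86.1] turn -84.0 open 65.7 F [ 0.6 -1.  -3.5] skid xy [  71.7 -342. ] q [-0.41  0.62  1.36  0.    1.15  1.11]
```

```bash
python3 -m pendant '[[[0,-10,-5],-7],[[0,-45,-5],-14],[[-5,-85,-5],-21],[[-5,-125,-5],-28],[[-10,-165,-5],-35],[[-10,-205,-5],-42],[[-15,-245,-5],-49],[[-20,-280,-5],-56],[[-20,-305,-5],-63],[[-20,-305,-5],-70]]';python3 -c "
from h import *
shift(sk(20,-37,.040),86.7)"
```

```text
time: 9.02
tool_pos: [0.5689, 0.1281, 0.1264]
tool_rot: [3.134, -0.001, 1.279]
contact_force: [0.6, -0.2, -3.0]
opening: 0.0659
t 9.02 shift [-3.1  1.9 86.4] turn -13.4 open 65.9 F [ 0.6 -0.2 -3. ] skid xy [ 18.  -35.7] q [ 0.09  0.54  1.5  -0.    1.09  0.38]
```

```bash
python3 -m pendant '[[[-3,2,10],-7],[[-3,2,40],-13.4],[[-3,2,65],-13.4],[[-3,2,80],-13.4],[[-3,2,86],-13.4],[[-3,2,86],-13.4],[[-3,2,86],-13.4]]';python3 -c "
from h import *
shift(sk(20,-37,.0375),86.7)"
```

```text
time: 9.6
tool_pos: [0.5708, 0.1245, 0.0405]
tool_rot: [3.135, 0.001, 1.512]
contact_force: [-0.3, -0.6, -2.5]
opening: 0.0656
t 9.6 shift [-0.1 -0.3  3. ] turn -0.0 open 65.6 F [-0.3 -0.6 -2.5] skid xy [ 20.1 -39.2] q [ 0.08  0.65  1.58 -0.    0.91  0.14]
```

```bash
sed -i 's/def tosk(p,q=Q):/def tosk(p,q=None):\n    q=Q if q is None else q/' h.py; python3 -m pendant '[[[0,0,2.5],0],[[0,0,2.5],0],[[0,0,2.5],0]]'|egrep 'pos|for|ope'; python3 -m pendant '[[[0,0,0],0],[[0,0,0],0],[[0,0,0],0],[[0,0,-20],0],[[0,0,-50],0],[[0,0,-80],0]]' 0.77;python3 -c "
from h import *
shift(sk(-40,-33,.11),-3.3);shift(sk(-40,-33,.036),-3.3)"
```

```text
tool_pos: [0.5711, 0.1245, 0.0384]
contact_force: [0.9, -0.6, -4.6]
opening: 0.066
time: 10.35
tool_pos: [0.5699, 0.1245, 0.1189]
tool_rot: [3.135, 0.001, 1.512]
contact_force: [1.4, 0.0, 0.2]
opening: 0.0706
t 10.35 shift [  3.9 -59.5   8.6] turn 90.0 open 70.6 F [1.4 0.  0.2] skid xy [ 19.4 -36.9] q [ 0.08  0.55  1.51 -0.    1.08  0.14]
t 10.35 shift [  4.  -60.   82.6] turn 90.0 open 70.6 F [1.4 0.  0.2] skid xy [ 19.4 -36.9] q [ 0.08  0.55  1.51 -0.    1.08  0.14]
```

```bash
python3 -m pendant '[[[0,-20,5],7],[[0,-40,5],14],[[0,-60,5],21],[[0,-60,5],28],[[0,-60,5],35],[[0,-60,5],42],[[0,-60,5],49],[[0,-60,5],56],[[0,-60,5],63],[[0,-60,5],70]]' 0.35|egrep 'pos|rot'; python3 -m pendant '[[[0,0,0],7],[[0,0,20],14],[[0,0,50],20],[[0,0,78],20],[[0,0,78],20],[[0,0,78],20]]'|egrep 'pos|rot';python3 -c "
from h import *
shift(sk(2.5,-36,.036),-3.3)"
```

```text
tool_pos: [0.5103, 0.1281, 0.114]
tool_rot: [3.138, -0.006, 0.285]
tool_pos: [0.5102, 0.1279, 0.0356]
tool_rot: [3.14, -0.005, -0.064]
t 11.68 shift [42.9 -1.3 -0.2] turn -0.4 open 32.2 F [-0.3  0.4  0.3] skid xy [-40.4 -37. ] q [ 0.1   0.57  1.75 -0.    0.81  1.74]
```

```bash
python3 -m pendant '[[[12,0,0],-0.4],[[20,0,0],-0.4],[[26,0,0],-0.4],[[31,0,0],-0.4],[[36,0,0],-0.4],[[40,0,0],-0.4],[[42,0,0],-0.4],[[42,0,0],-0.4]]'|egrep 'pos|for'; python3 -m pendant '[[[1,0,0],0],[[1,0,0],0]]'|egrep 'pos|for'; python3 -m pendant '[[[1.5,0,0],0],[[1.5,0,0],0]]'|egrep 'pos|for';python3 -c "
from h import *
shift(sk(2.5,-36,.036),-3.3)"
```

```text
tool_pos: [0.5527, 0.1252, 0.0359]
contact_force: [-1.5, 0.9, 0.4]
tool_pos: [0.5532, 0.1252, 0.0358]
contact_force: [-4.5, 0.2, 4.1]
tool_pos: [0.5531, 0.1252, 0.0357]
contact_force: [-8.1, -0.0, 6.4]
t 12.68 shift [-0.1 -1.2 -0.3] turn 0.0 open 32.2 F [-8.1 -0.   6.4] skid xy [  2.6 -37.2] q [ 0.09  0.63  1.63 -0.    0.88  1.72]
```

```bash
python3 -c "
from h import *
shift(sk(44,-112,.11),86.7)"; python3 -m pendant '[[[-12,0,0],0],[[-12,0,-40],0],[[-12,15,-76],-7],[[10,40,-76],-14],[[30,60,-76],-21],[[42,75,-76],-28],[[42,75,-76],-35],[[42,75,-76],-42],[[42,75,-76],-49],[[42,75,-76],-56]]' 0.15|egrep 'pos|rot'; python3 -m pendant '[[[0,0,0],-7],[[0,0,0],-14],[[0,0,20],-21],[[0,0,40],-28],[[0,0,60],-34],[[0,0,74],-34],[[0,0,74],-34]]'|egrep 'pos|rot';python3 -c "
from h import *
shift(sk(44,-87.5,.036),86.7)"
```

```text
t 12.68 shift [ 41.3  74.9 -74.1] turn -90.0 open 32.2 F [-8.1 -0.   6.4] skid xy [  2.6 -37.2] q [ 0.09  0.63  1.63 -0.    0.88  1.72]
tool_pos: [0.5916, 0.0476, 0.1118]
tool_rot: [3.138, -0.0, 0.926]
tool_pos: [0.5905, 0.0473, 0.0348]
tool_rot: [-3.14, 0.002, 1.52]
t 14.1 shift [25.3 -0.3 -1.3] turn 0.4 open 13.8 F [-1.  -0.1 -0.4] skid xy [  44.4 -112.8] q [-0.05  0.67  1.55 -0.    0.92  0.  ]
```

```bash
python3 -m pendant '[[[8,0,-1],0.4],[[15,0,-1],0.4],[[19,0,-1],0.4],[[22,0,-1],0.4],[[24,0,-1],0.4],[[24.5,0,-1],0.4]]'|egrep 'pos|for'; python3 -m pendant '[[[1,0,0],0],[[1,0,0],0]]'|egrep 'pos|for'; python3 -m pendant '[[[1.5,0,0],0],[[1.5,0,0],0]]'|egrep 'pos|for';python3 -c "
from h import *
shift(sk(44,-87.5,.036),86.7)
shift([.4506,-.195,.1],1.7)
for n in('top','side'):
    im=robot.read_camera(n);cv2.imwrite(f'pics/{n}3.png',im[:,:,::-1])
overlay(Q,'',{n:f'pics/{n}3.png' for n in('top','side')},out='pics/ov5.png')"
```

```text
tool_pos: [0.5926, 0.0718, 0.0368]
contact_force: [-0.1, -4.0, 3.6]
tool_pos: [0.5926, 0.0725, 0.0369]
contact_force: [0.1, -2.4, 0.5]
tool_pos: [0.5927, 0.0725, 0.0369]
contact_force: [-1.1, -8.2, 1.5]
t 14.93 shift [ 0.  -1.1  0.9] turn -0.0 open 13.7 F [-1.1 -8.2  1.5] skid xy [ 45.1 -87.5] q [-0.    0.67  1.54 -0.01  0.93  0.06]
t 14.93 shift [-275.6 -126.3  -61.9] turn 85.0 open 13.7 F [-1.1 -8.2  1.5] skid xy [ 45.1 -87.5] q [-0.    0.67  1.54 -0.01  0.93  0.06]
```

View pics/ov5.png

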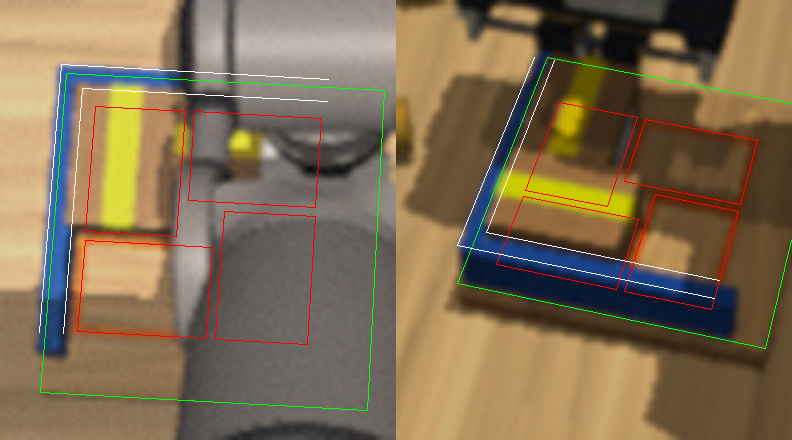

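```bash
python3 -m pendant '[[[-10,0,0],0],[[-12,0,-40],0],[[-30,-10,-70],7],[[-70,-30,-70],14],[[-105,-50,-70],21],[[-140,-65,-70],28],[[-175,-80,-70],35],[[-210,-95,-70],42],[[-245,-110,-70],49],[[-275,-126,-70],56]]' 1|egrep 'pos|rot'; python3 -c "
from h import *
shift([.4506,-.195,.013],1.7)"
```

```text
tool_pos: [0.4499, -0.1963, 0.1082]
tool_rot: [3.137, 0.001, 0.528]
t 15.87 shift [ 1.3 -1.3 95.2] turn 28.6 open 76.0 F [0.  0.1 0.6] skid xy [ -81.8 -364.2] q [-0.57  0.41  1.78 -0.    0.94  0.48]
```

```bash
python3 -m pendant '[[[0,0,10],7],[[1,-1,20],14],[[1,-1,30],21],[[1,-1,40],28],[[1,-1,70],28.6],[[1,-1,92],28.6],[[1,-1,95],28.6],[[1,-1,95],28.6]]'|egrep 'pos|rot|op'; python3 -c "
from h import *
shift([.4506,-.195,.013],1.7)"
```

```text
tool_pos: [0.4496, -0.195, 0.0123]
tool_rot: [3.139, 0.001, 0.029]
opening: 0.0921
t 16.53 shift [ 1.   0.1 -0.7] turn -0.0 open 92.1 F [0.4 0.6 1.4] skid xy [ -82.2 -362.8] q [-0.56  0.57  1.87 -0.    0.71  0.98]
```

```bash
python3 -m pendant '[[[1,0,-1],0],[[1,0,-1],0],[[1,0,-1],0],[[1,0,-1],0],[[1,0,-1],0],[[1,0,-1],0],[[1,0,-20],0],[[1,0,-50],0],[[1,0,-85],0],[[1,0,-115],0]]' 0.5 25|egrep 'pos|rot|op|fo';python3 -c "
from h import *
shift(sk(-69,29,.13),86.7)"
```

```text
tool_pos: [0.4502, -0.1942, 0.1286]
tool_rot: [3.14, 0.002, 0.029]
contact_force: [0.4, 0.1, -3.0]
opening: 0.0658
t 17.37 shift [  46.6 -388.5   -2.3] turn -85.0 open 65.8 F [ 0.4  0.1 -3. ] skid xy [ -81.7 -362.1] q [-0.56  0.39  1.76 -0.    1.    0.98]
```

```bash
python3 -m pendant '[[[4,-30,-5],-7],[[9,-70,-5],-14],[[14,-110,-5],-21],[[18,-150,-5],-28],[[23,-190,-5],-35],[[28,-230,-5],-42],[[33,-270,-5],-49],[[38,-310,-5],-56],[[42,-350,-5],-63],[[46,-388,-5],-70]]'|egrep 'pos|rot'; python3 -c "
from h import *
shift(sk(-69,29,.040),86.7)"
```

```text
tool_pos: [0.484, 0.1972, 0.1324]
tool_rot: [-3.139, 0.003, 1.257]
t 18.2 shift [-0.9  2.1 92.4] turn -14.7 open 65.8 F [ 0.4 -0.3 -4. ] skid xy [-70.6  30.6] q [ 0.24  0.44  1.66 -0.    1.05  0.56]
```

```bash
python3 -m pendant '[[[-1,2,10],-7],[[-1,2,40],-14],[[-1,2,70],-14.7],[[-1,2,85],-14.7],[[-1,2,92],-14.7],[[-1,2,94],-14.7],[[-1,2,94],-14.7]]'|egrep 'pos|rot|force'; python3 -c "
from h import *
shift(sk(-69,29,.038),86.7)"
```

```text
tool_pos: [0.4846, 0.1953, 0.0381]
tool_rot: [-3.137, 0.003, 1.514]
contact_force: [-0.3, 0.2, -2.4]
t 18.78 shift [0.2 0.8 0.1] turn 0.0 open 66.1 F [-0.3  0.2 -2.4] skid xy [-69.8  28.8] q [ 0.24  0.57  1.75 -0.    0.82  0.3 ]
```

```bash
python3 -m pendant '[[[0,1,0.5],0],[[0,1,0.5],0],[[0,1,0.5],0],[[0,1,0],0],[[0,1,-20],0],[[0,1,-50],0],[[0,1,-78],0]]' 0.77|egrep 'pos|for|ope';python3 -c "
from h import *
shift(sk(-130,31,.11),-3.3)"
```

```text
tool_pos: [0.4857, 0.1953, 0.1171]
contact_force: [-0.2, 0.1, 0.2]
opening: 0.0708
t 19.37 shift [  2.2 -61.2   7.4] turn 90.0 open 70.8 F [-0.2  0.1  0.2] skid xy [-68.7  28.9] q [ 0.24  0.46  1.68 -0.    1.01  0.29]
```

```bash
python3 -m pendant '[[[2,-20,5],7],[[2,-40,5],14],[[2,-61,5],21],[[2,-61,5],28],[[2,-61,5],35],[[2,-61,5],42],[[2,-61,5],49],[[2,-61,5],56],[[2,-61,5],63],[[2,-61,5],70]]' 0.35|egrep 'pos|rot'; python3 -m pendant '[[[0,0,0],7],[[0,0,20],14],[[0,0,50],20],[[0,0,76],20],[[0,0,76],20],[[0,0,76],20]]'|egrep 'pos|rot';python3 -c "
from h import *
shift(sk(-87.5,31,.036),-3.3)"
```

```text
tool_pos: [0.4252, 0.2009, 0.1129]
tool_rot: [3.141, 0.005, 0.286]
tool_pos: [0.4243, 0.2005, 0.0366]
tool_rot: [3.138, 0.006, -0.063]
t 20.7 shift [42.8 -0.7  0.3] turn -0.3 open 32.0 F [ 0.7 -0.5 -0.5] skid xy [-130.3   30.5] q [ 0.28  0.5   1.9  -0.    0.75  1.91]
```

```bash
python3 -m pendant '[[[12,0,0],-0.3],[[20,0,0],-0.3],[[26,0,0],-0.3],[[31,0,0],-0.3],[[36,0,0],-0.3],[[40,0,0],-0.3],[[42,0,0],-0.3],[[42,0,0],-0.3]]'|egrep 'pos|for'; python3 -m pendant '[[[1,0,0],0],[[1,0,0],0]]'|egrep 'pos|for'; python3 -m pendant '[[[1.5,0,0],0],[[1.5,0,0],0]]'|egrep 'pos|for';python3 -c "
from h import *
shift(sk(-87.5,31,.036),-3.3);shift(sk(-45,-52,.11),86.7)"
```

```text
tool_pos: [0.4665, 0.1979, 0.0364]
contact_force: [-1.2, -0.4, 1.6]
tool_pos: [0.4665, 0.1978, 0.0364]
contact_force: [-7.5, 1.4, 5.5]
tool_pos: [0.4664, 0.1978, 0.0363]
contact_force: [-8.2, 1.6, 7.8]
t 21.7 shift [ 0.7 -0.8  0.3] turn 0.0 open 32.4 F [-8.2  1.6  7.8] skid xy [-88.2  30.2] q [ 0.25  0.55  1.79 -0.    0.81  1.88]
t 21.7 shift [ 42.3  82.5 -73.9] turn -90.0 open 32.4 F [-8.2  1.6  7.8] skid xy [-88.2  30.2] q [ 0.25  0.55  1.79 -0.    0.81  1.88]
```

```bash
python3 -m pendant '[[[-12,0,0],0],[[-12,0,-40],0],[[-12,15,-76],-7],[[10,40,-76],-14],[[30,65,-76],-21],[[42,82,-76],-28],[[42,82,-76],-35],[[42,82,-76],-42],[[42,82,-76],-49],[[42,82,-76],-56]]' 0.15|egrep 'pos|rot'; python3 -m pendant '[[[0,0,0],-7],[[0,0,0],-14],[[0,0,20],-21],[[0,0,40],-28],[[0,0,60],-34],[[0,0,75],-34],[[0,0,75],-34]]'|egrep 'pos|rot';python3 -c "
from h import *
shift(sk(-45,-21.5,.036),86.7)"
```

```text
tool_pos: [0.5054, 0.1133, 0.1121]
tool_rot: [-3.136, 0.009, 0.926]
tool_pos: [0.5034, 0.1127, 0.0344]
tool_rot: [-3.128, 0.005, 1.519]
t 23.12 shift [31.   1.5 -1.8] turn 0.3 open 14.1 F [-0.5 -0.  -0.6] skid xy [-46.3 -52.5] q [ 0.07  0.57  1.77 -0.    0.82  0.13]
```

```bash
python3 -m pendant '[[[10,1,-2],0.3],[[19,1,-2],0.3],[[24,1,-2],0.3],[[27,1,-2],0.3],[[30,1,-2],0.3],[[30.5,1,-2],0.3]]'|egrep 'pos|for'; python3 -m pendant '[[[1,0,0],0],[[1,0,0],0]]'|egrep 'pos|for'; python3 -m pendant '[[[1.5,0,0],0],[[1.5,0,0],0]]'|egrep 'pos|for';python3 -c "
from h import *
shift(sk(-45,-21.5,.036),86.7)
shift([.570,-.3502,.1],14.3)"
```

```text
tool_pos: [0.5067, 0.1435, 0.0372]
contact_force: [1.6, -4.0, 2.6]
tool_pos: [0.5067, 0.1434, 0.0373]
contact_force: [-0.5, -7.3, 0.3]
tool_pos: [0.5067, 0.1434, 0.0372]
contact_force: [-0.4, -10.5, 1.3]
t 23.95 shift [ 0.3 -0.2  1.2] turn 0.1 open 13.7 F [ -0.4 -10.5   1.3] skid xy [-44.8 -21.8] q [ 0.13  0.58  1.73 -0.01  0.84  0.2 ]
t 23.95 shift [-489.8   90.3  -59.5] turn 72.5 open 13.7 F [ -0.4 -10.5   1.3] skid xy [-44.8 -21.8] q [ 0.13  0.58  1.73 -0.01  0.84  0.2 ]
```

```bash
python3 -m pendant '[[[-15,0,0],0],[[-20,0,-40],0],[[-50,10,-65],7],[[-90,17,-65],14],[[-130,24,-65],21],[[-170,31,-65],28],[[-210,38,-65],35],[[-250,46,-65],42],[[-290,53,-65],49],[[-330,60,-65],56]]' 1|egrep 'pos|rot'; python3 -c "
from h import *
shift([.570,-.3502,.1],14.3)"
```

```text
tool_pos: [0.5487, -0.1907, 0.1045]
tool_rot: [3.141, 0.015, 0.531]
t 24.78 shift [-62.3 148.4   5.4] turn 16.1 open 75.9 F [ 0.5  0.1 -0.1] skid xy [  16.5 -352.8] q [-0.46  0.57  1.52 -0.01  1.06  0.59]
```

```bash
python3 -m pendant '[[[-15,37,0],7],[[-30,74,0],14],[[-46,110,0],16.1],[[-62,148,5],16.1],[[-62,148,5],16.1],[[-62,148,25],16.1]]'|egrep 'pos|rot'; python3 - <<'E'
from h import *
shift([.570,-.3502,.013],14.3)
for n in('top','side'):
    im=robot.read_camera(n);cv2.imwrite(f'pics/{n}4.png',im[:,:,::-1]);C=cam(n)
    print(*tapes(C,im,lambda c:.08),sep='\n')
overlay(Q,'',{n:f'pics/{n}4.png' for n in('top','side')},out='pics/ov6.png')
E
```

```text
tool_pos: [0.5712, -0.3538, 0.083]
tool_rot: [3.132, 0.009, 0.246]
t 25.28 shift [ 0.4 -4.4 70. ] turn -0.2 open 91.9 F [ 0.8 -0.1  1.3] skid xy [  48.4 -514.4] q [-0.66  0.74  1.25 -0.01  1.15  0.67]
(array([202.2, 175.1]), array([0.5877, 0.2079]), np.float64(-3.6), array([20., 88.]))
(array([230.4, 172. ]), array([0.5962, 0.1294]), np.float64(86.2), array([21., 89.]))
(array([204.9, 203. ]), array([0.5095, 0.1991]), np.float64(86.6), array([20., 90.]))
(array([131.7, 213.9]), array([0.4802, 0.3995]), np.float64(-47.6), array([14., 73.]))
(array([235.5, 265.3]), array([0.3398, 0.114 ]), np.float64(-34.1), array([17., 87.]))
(array([323.3, 180. ]), array([ 0.3406, -0.02  ]), np.float64(-53.7), array([13., 87.]))
(array([235.8, 203.9]), array([0.5961, 0.1313]), np.float64(86.5), array([22., 92.]))
(array([320. , 216.9]), array([0.3402, 0.1352]), np.float64(-33.7), array([14., 86.]))
(array([259.6, 226.5]), array([0.5093, 0.2026]), np.float64(87.1), array([22., 93.]))
(array([233.2, 224. ]), array([0.5868, 0.2085]), np.float64(-3.0), array([22., 90.]))
(array([256.5, 295.9]), array([0.4788, 0.4189]), np.float64(-47.7), array([16., 74.]))
```

View pics/ov6.png

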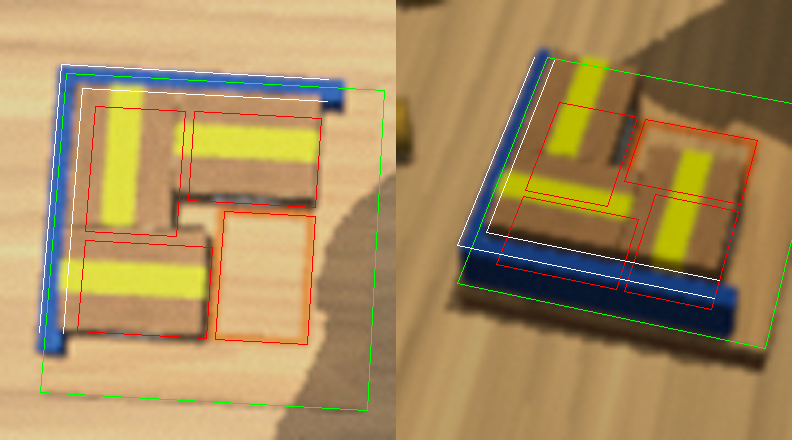

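View pics/top4.png

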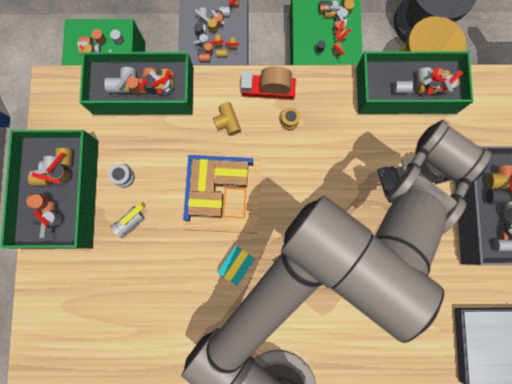

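```bash
python3 -m pendant '[[[0.4,-4.4,10],0],[[0.4,-4.4,40],0],[[0.4,-4.4,65],0],[[0.4,-4.4,70],0],[[0.4,-4.4,70],0]]'|egrep 'pos|rot'; python3 -c "
from h import *
shift([.570,-.3502,.013],14.3)"
```

```text
tool_pos: [0.5652, -0.3435, 0.0056]
tool_rot: [-3.137, 0.02, 0.249]
t 25.8 shift [ 2.9  7.7 -7.5] turn -0.0 open 91.5 F [ 0.   0.3 -0.2] skid xy [  41.8 -504.4] q [-0.66  0.82  1.33 -0.02  1.01  0.67]
```

```bash
python3 -m pendant '[[[3,7.7,-7.5],0],[[3,7.7,-7.5],0],[[3,7.7,-7.5],0],[[3,7.7,-7.5],0]]'|egrep 'pos|rot'; python3 -c "
from h import *
shift([.570,-.3502,.013],14.3)"
```

```text
tool_pos: [0.5707, -0.3503, 0.0145]
tool_rot: [-3.138, 0.019, 0.249]
t 26.13 shift [-0.6 -0.3  1.5] turn -0.0 open 91.8 F [-0.   0.2 -1.1] skid xy [  47.7 -510.9] q [-0.66  0.82  1.3  -0.01  1.04  0.67]
```

```bash
python3 -m pendant '[[[0,0,1],0],[[0,0,1],0],[[0,0,1],0],[[0,0,1],0],[[0,0,1],0],[[0,0,-20],0],[[0,0,-50],0],[[0,0,-85],0],[[0,0,-115],0]]' 0.5 25|egrep 'pos|rot|op|fo';python3 -c "
from h import *
shift(sk(-36,-68,.13),-3.3)"
```

```text
tool_pos: [0.5725, -0.3498, 0.1302]
tool_rot: [-3.137, 0.019, 0.249]
contact_force: [0.5, -0.6, -2.4]
opening: 0.0658
t 26.88 shift [  52.3 -447.5    1.2] turn 17.6 open 65.8 F [ 0.5 -0.6 -2.4] skid xy [  49.5 -510.3] q [-0.66  0.7   1.19 -0.01  1.27  0.67]
```

```bash
python3 -m pendant '[[[6,-40,-3],2],[[10,-82,-3],5],[[15,-123,-3],8],[[20,-164,-3],11],[[25,-205,-3],14],[[30,-247,-3],17],[[34,-288,-3],17.6],[[39,-330,-3],17.6],[[44,-370,-3],17.6],[[50,-410,-3],17.6]]'|egrep 'pos|rot'; python3 -c "
from h import *
shift(sk(-36,-70,.040),-3.3)"
```

```text
tool_pos: [0.5186, 0.0618, 0.1337]
tool_rot: [3.14, 0.021, -0.058]
t 27.72 shift [ -5.8 -32.7  93.8] turn -0.0 open 66.1 F [ 0.4  0.3 -2.3] skid xy [ -28.2 -102.5] q [-0.03  0.44  1.65 -0.    1.07  1.6 ]
```

```bash
python3 -m pendant '[[[-4,-25,0],0],[[-6,-32,10],0],[[-6,-33,40],0],[[-6,-33,70],0],[[-6,-33,85],0],[[-6,-33,91],0],[[-6,-33,92],0],[[-6,-33,92],0]]'|egrep 'pos|rot|for'; python3 -c "
from h import *
shift(sk(-36,-70,.038),-3.3)"
```

```text
tool_pos: [0.5128, 0.0947, 0.0418]
tool_rot: [3.14, 0.021, -0.059]
contact_force: [0.2, -0.5, -3.8]
t 28.38 shift [-0.1 -0.   3.8] turn -0.1 open 65.7 F [ 0.2 -0.5 -3.8] skid xy [-35.8 -70. ] q [0.04 0.57 1.74 0.   0.86 1.66]
```

```bash
python3 -m pendant '[[[0,0,2],0],[[0,0,3.3],0],[[0,0,3.3],0]]'|egrep 'pos|for'; python3 -m pendant '[[[0,0,0],0],[[0,0,0],0],[[0,0,0],0],[[0,0,0],0],[[0,0,-20],0],[[0,0,-50],0],[[0,0,-78],0]]' 0.76|egrep 'pos|for|ope';python3 -c "
from h import *
shift(sk(-33,-140,.11),86.7)"
```

```text
tool_pos: [0.5133, 0.0945, 0.0392]
contact_force: [0.6, 0.1, -3.3]
tool_pos: [0.5144, 0.0946, 0.1179]
contact_force: [0.9, -0.8, -0.6]
opening: 0.0699
t 29.22 shift [ 1.5 69.9  8. ] turn -90.1 open 69.9 F [ 0.9 -0.8 -0.6] skid xy [-34.3 -70.1] q [0.04 0.46 1.66 0.   1.04 1.66]
```

```bash
python3 -m pendant '[[[1,20,5],-7],[[1,45,5],-14],[[1,65,5],-21],[[1,65,5],-28],[[1,65,5],-35],[[1,65,5],-42],[[1,65,5],-49],[[1,65,5],-56],[[1,65,5],-63],[[1,65,5],-70]]' 0.35|egrep 'pos|rot'; python3 -m pendant '[[[0,0,0],-7],[[0,0,20],-14],[[0,0,50],-20],[[0,0,75],-20],[[0,0,76],-20],[[0,0,76],-20]]'|egrep 'pos|rot';python3 -c "
from h import *
shift(sk(-34,-87.5,.036),86.7)"
```

```text
tool_pos: [0.5115, 0.0296, 0.1132]
tool_rot: [-3.122, 0.009, 1.169]
tool_pos: [0.5092, 0.0297, 0.0366]
tool_rot: [-3.118, 0.002, 1.517]
t 30.55 shift [47.6  2.   0.5] turn 0.2 open 32.3 F [ 0.9 -1.   0.7] skid xy [ -35.7 -135.1] q [-0.09  0.56  1.77 -0.    0.83 -0.03]
```

```bash
python3 -m pendant '[[[12,2,0],0.2],[[22,2,0],0.2],[[28,2,0],0.2],[[34,2,0],0.2],[[39,2,0],0.2],[[43,2,0],0.2],[[46,2,0],0.2],[[46.5,2,0],0.2]]'|egrep 'pos|for'; python3 -m pendant '[[[1,0,0],0],[[1,0,0],0]]'|egrep 'pos|for'; python3 -m pendant '[[[1.5,0,0],0],[[1.5,0,0],0]]'|egrep 'pos|for';python3 -c "
from h import *
shift(sk(-34,-87.5,.036),86.7);shift(sk(-110,-45,.11),-3.3)"
```

```text
tool_pos: [0.5139, 0.0763, 0.0367]
contact_force: [0.5, -5.1, 3.8]
tool_pos: [0.5139, 0.0771, 0.0367]
contact_force: [0.2, -4.5, 2.8]
tool_pos: [0.5138, 0.077, 0.0367]
contact_force: [-0.7, -11.5, 5.1]
t 31.55 shift [ 0.1 -0.2  0.7] turn 0.1 open 32.1 F [ -0.7 -11.5   5.1] skid xy [-33.8 -87.6] q [ 0.    0.58  1.74 -0.    0.84  0.06]
t 31.55 shift [ 42.4 -77.8 -71.6] turn 90.1 open 32.1 F [ -0.7 -11.5   5.1] skid xy [-33.8 -87.6] q [ 0.    0.58  1.74 -0.    0.84  0.06]
```

```bash
python3 -m pendant '[[[-12,0,0],0],[[-12,0,-40],0],[[-12,-20,-74],7],[[5,-45,-74],14],[[25,-70,-74],21],[[42,-78,-74],28],[[42,-78,-74],35],[[42,-78,-74],42],[[42,-78,-74],49],[[42,-78,-74],56]]' 0.15|egrep 'pos|rot'; python3 -m pendant '[[[0,0,0],7],[[0,0,0],14],[[0,0,20],21],[[0,0,40],28],[[0,0,60],34],[[0,0,73],34],[[0,0,73],34]]'|egrep 'pos|rot';python3 -c "
from h import *
shift(sk(-87.5,-45,.036),-3.3)"
```

```text
tool_pos: [0.4395, 0.1237, 0.1119]
tool_rot: [-3.131, 0.023, 0.531]
tool_pos: [0.4352, 0.1232, 0.0364]
tool_rot: [3.138, 0.031, -0.063]
t 32.97 shift [27.4 -1.2 -0.4] turn -0.3 open 13.5 F [-0.  -0.   0.4] skid xy [-115.  -46.] q [0.11 0.49 1.92 0.   0.76 1.74]
```

```bash
python3 -m pendant '[[[10,-1,0],-0.3],[[16,-1,0],-0.3],[[20,-1,0],-0.3],[[23,-1,0],-0.3],[[25,-1,0],-0.3],[[26,-1,0],-0.3]]'|egrep 'pos|for'; python3 -m pendant '[[[1,0,0],0],[[1,0,0],0]]'|egrep 'pos|for'; python3 -m pendant '[[[1.5,0,0],0],[[1.5,0,0],0]]'|egrep 'pos|for';python3 -c "
from h import *
shift(sk(-87.5,-45,.036),-3.3)"
```

```text
tool_pos: [0.4609, 0.1226, 0.0359]
contact_force: [-5.2, 0.4, 3.6]
tool_pos: [0.4614, 0.1225, 0.036]
contact_force: [-5.3, 0.1, 4.0]
tool_pos: [0.4613, 0.1225, 0.0359]
contact_force: [-8.8, 1.2, 7.1]
t 33.8 shift [ 1.4 -0.3 -0.1] turn 0.0 open 13.8 F [-8.8  1.2  7.1] skid xy [-88.9 -45.3] q [0.1  0.53 1.85 0.   0.8  1.72]
```

```bash
python3 -m pendant '[[[-15,0,0],0],[[-15,0,-40],0],[[-25,20,-80],0],[[-25,60,-80],0],[[-25,100,-80],0],[[-25,140,-80],0],[[-20,180,-80],0],[[0,220,-80],0],[[0,260,-80],0],[[0,280,-80],0]]'|egrep 'pos|rot'; python3 - <<'E'
from h import *
for n in('top','side'):
    im=robot.read_camera(n);cv2.imwrite(f'pics/{n}5.png',im[:,:,::-1]);C=cam(n)
    for t in tapes(C,im,lambda c:.08):
        l=tosk(t[1])
        if abs(l).max()<90: print(n,l.round(1),round(t[2]+3.32,1),t[3])
overlay(Q,'',{n:f'pics/{n}5.png' for n in('top','side')},out='pics/ov7.png')
E
```

```text
tool_pos: [0.4498, -0.1618, 0.1176]
tool_rot: [3.134, 0.032, -0.06]
top [32.  47.3] 0.1 [20. 88.]
top [ 45.4 -31.1] 89.6 [21. 90.]
top [-32.9 -42.9] -0.2 [19. 92.]
top [-45.4  35. ] 90.1 [20. 88.]
side [ 45.2 -28.6] 89.8 [22. 92.]
side [-33.6 -42.8] 0.2 [22. 93.]
side [-45.5  37.6] 90.3 [22. 93.]
side [31.6 47.7] 0.1 [22. 90.]
```

View pics/ov7.png

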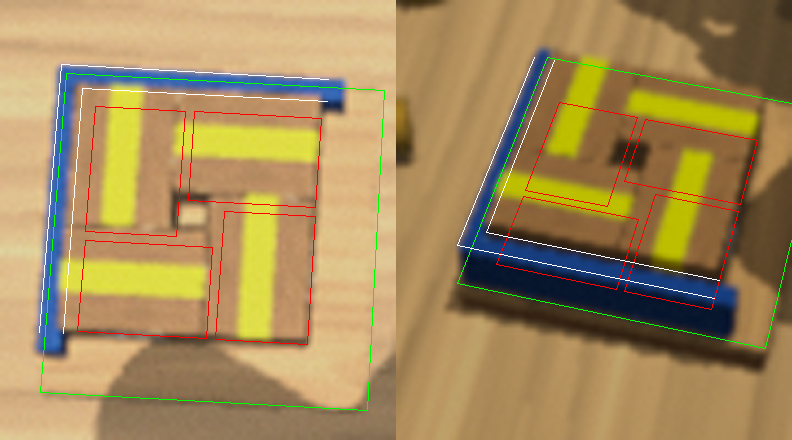

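View pics/side5.png

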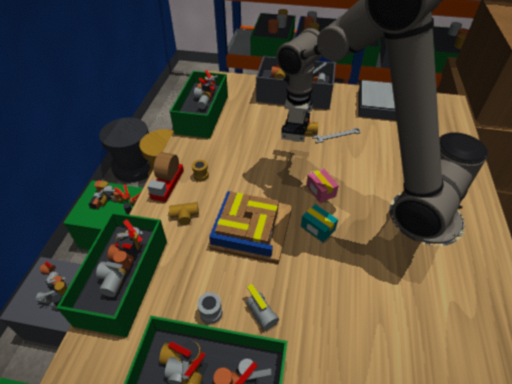

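```bash
python3 - <<'E'
from h import *
for n in ('top','side'):
    a=robot.read_camera(n)
    for q in('valve_red','valve_yellow','coupling_brass','coupling_steel','tee'):
        r=robot.find_in(n,q);print(n,q,[(round(d['xy'][0]*512),round(d['xy'][1]*384),round(d['p'],2)) for d in r[:2]])
E
```

```text
top valve_red [(402, 238, 0.68), (234, 203, 0.57)]
top valve_yellow [(125, 221, 0.94)]
top coupling_brass [(290, 123, 0.73)]
top coupling_steel [(117, 174, 0.8)]
top tee [(227, 120, 0.56), (246, 209, 0.4)]
side valve_red [(315, 129, 0.62)]
side valve_yellow [(262, 310, 0.56)]
side coupling_brass [(203, 169, 0.51)]
side coupling_steel [(210, 305, 0.83), (257, 242, 0.31)]
side tee [(210, 304, 0.65), (183, 212, 0.63)]
```

The side picture shows the complete pinwheel on the skid at about (247,222). The fittings are where they started, and the arm is clear at about (297,120). I'm handing in now.

```bash
python3 -c "
from cell import robot
s=robot.observe();print(s['time'],s['tool_pos'],s['qvel'].round(3));print(robot.hand_in())"
```

```text
35.3333 [ 0.44834782 -0.15650896  0.11717789] [-0.004  0.002 -0.    -0.001  0.001 -0.001]
the job is handed in; nothing more can be done
None
```

I set the three loose cartons upright on their outlines and pushed the layer tight, handing in at 35.3 s of the 72 s allowed. I pushed the carton already on the skid against both stops first. Each new carton then went down slightly short and was pushed home along both skid directions.

- **Force check:** every push ended on firm contact, about 6 to 12 N. The last one, on the near right carton, stopped 1.4 mm short by the finger position. I put that down to a roughly 2° tool tilt, but did not prove it.
- **Camera check:** in the final pictures, the carton centres lie within about 1 mm (top camera) and 3 mm (side camera) of the outlines as first fitted. Angles are within 0.4°, against the 0.05 rad (2.9°) limit. The pictures show no gaps apart from the small square hole in the middle.
- **Disagreement:** the arm's contact positions and the cameras differ by about 2 mm in skid y. That is about the stated calibration accuracy, so I relied on contact with the stops. Against the contact-based frame, the cameras put the centres 2 to 4.5 mm too far in +y. The cameras also put the far left carton about 1 mm short of the far stop, which I left as it was.
- **Fittings:** the valves, couplings and tee look unmoved in the last pictures. The arm was clear of everything, and no carton tipped.

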